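Park the cross-feed carriage under its clip-on spatter cover

ROBOT

A 6-joint arm with a two-finger parallel gripper is mounted at the origin on the work surface. World frame = base frame: x ahead of the robot, y to its left, z up, the work surface at z = 0. Lengths are in m, angles in rad, forces in N, time in s.
With the tool pointing down it reaches from about 0.35 to 1 m from the base axis. Payload 7.1 kg.
Tool frame: the origin (TCP) lies between the finger pads; the fingertips stand 22 mm ahead of it and the grasp point (between the pads) lies 3 mm ahead of it; z points along the fingers, y is the line along which they close (so a half turn about z gives the same grasp; the last joint's range is limited). The gripper opens to 85 mm and grips with 20 to 120 N. Pads are 22 mm wide; open, the fingers measure 114 mm over their backs; the gripper's body (76 mm by 85 mm) begins 54 mm behind the grasp point. The pads swing forward as they close: fully open they stand 13 mm farther back than shut.
Start: joints at [1.214, 0.423, 1.63, -0, 1.089, -0.019], TCP at [0.207, 0.59, 0.253] pointing down, gripper open.
Joint ranges: [-3, 3], [-0.9, 2.11], [0.09, 2.58], [-1.31, 4.45], [0.11, 2.69], [-2.54, 2.54]. Speed limits (rad/s): [2.39, 2.39, 3.01, 3.14, 3.14, 3.14].

INTERFACE

Orientations are given as a rotation vector (axis times angle).
In Python, from rig import manip gives the robot as it stands. The module is installed in compiled form; this text tells all that it offers. Calls block until the motion is done:
- manip.move_to(position, orientation): joint-space move of the TCP to a pose.
- manip.servo_line(position, orientation=None, rate=0.15): straight line of the TCP; orientation=None keeps the orientation; rate is the mean speed in m/s.
- manip.set_joints(angles): joint-space move.
- manip.command_gripper(opening, f_grip=None): finger opening in m; f_grip is the grip in N (None keeps the last); returns when the fingers have stopped.
- manip.hold(seconds).
- manip.solve_ik(position, orientation): joint angles nearest the present ones, or None.
- manip.camera(name): name is "side" or "top" or "wrist"; returns a dict with "image" (420x560x3 uint8, red, green, blue), "fx", "fy", "cx", "cy" (pixels), "cam_to_world" (4x4, takes a point from camera to world coordinates); the wrist camera has in their place "mount" (4x4, takes a point from camera to tool coordinates, whose origin is the TCP and whose axes are the flange's). Camera axes: x right, y down, z forward; pixel columns grow to the right and rows downward; lengths in m; the calibration is good to about 2 mm. A picture is of the moment at which its call begins: read the wrist's pose just before it. There is no depth.
A pose or a line that the arm cannot do raises manip.IKError and nothing moves.
- manip.sign_off(): hands the job in; it is judged then, once.
Readings, each from a call of its own:
- manip.get_time(): time.
- manip.get_joint_positions(): joint angles.
- manip.get_joint_vel(): joint speeds.
- manip.get_tau(): joint torques, N m.
- manip.get_position(): TCP position.
- manip.get_ee_rot(): TCP orientation.
- manip.get_contact_force(): force on the tool from outside, world axes, zero at the start.
- manip.get_torque(): the same for the moment, N m.
- manip.get_width(): finger opening in m.
- manip.get_grip_force(): force on a finger pad.
Only numpy, scipy, OpenCV 4.12 (cv2) and the standard library are available. Lean on these libraries where they do the work, as an engineer would, in place of code of your own. Each camera call takes 0.05 s, during which the arm holds its last target. There are 200 camera calls.

TASK

Squeeze the two orange tabs together to unclip the grey spatter cover from the blue feed unit, lift it off and set it down upright on the black rubber mat. Turn the red knob clockwise until the carriage that it rides on has travelled fully to its far stop, away from the robot. Then pick the cover up by the black rib on its top, put it back over the knob and press it down until it is fully home and both tabs have clicked out, leaving the hammer, spray can and wire brush alone.

Things in the scene. Friction and masses are not known exactly. Their poses are not given: they have to be found in the camera images.
- feed_base: blue steel feed unit, fixed: base plate 180 x 84 mm, 6 mm thick. Origin at the centre of its underside, on the bench; x along its length, z up. Along both long sides, at y = +-26.5 to +-36 mm, runs an aluminium clip rail, its top 27 mm above the bench; at both ends, |x| = 66.5 to 74 mm, a lip 20 mm high. Rails and lips have sloped lead-ins
- cover_seat (a point): centre of the top of the base plate, 6 mm above the bench: the clipped-on cover stands here, length along the base's x, either way round, with 1.5 mm of play each way. The rails have an inner ledge (underside 17 mm above the bench) under which the tabs' hooks catch
- cover_rib: black rib on top of the cover, 56 mm long (its x), 10 mm thick (its y), 24 mm high; origin at its very centre, 72 mm above the cover's lower edge, over the cover's middle (78 mm above the bench when clipped on). Held by the rib and pressed straight down with about 10 to 15 N, the cover snaps on; the sprung tabs give way by themselves
- cover_mid (a point): middle of the grey spatter cover, half-way up its 60 mm hood (30 mm above its lower edge); axes as the rib's. The hood is rigid plastic, open below, 130 mm long (x), 50 mm wide (y), top flat at 60 mm, rib on top up to 84 mm; about 0.3 kg; it stands by itself on its lower edge
- tab_left_face (a point): middle of the outer face of the button of the orange snap tab on the cover's +y side, 53 mm above the cover's lower edge, 33 mm from the cover's middle plane; axes as the cover's; moves with the tab. The ribbed button is 28 mm wide (x), stands 38 to 68 mm above the lower edge and 8 mm proud of the wall: 66 mm over both tabs, 54 mm when fully squeezed
- tab_right_face (a point): the same on the right tab, on the cover's -y side
- tab_left_in (a joint): how far the left tab is squeezed in, m: 0 out (sprung), 0.006 fully in. Its hook is free of the ledge from 0.004 on. Spring 3 N at rest, 8 N fully in
- tab_right_in (a joint): the same for the right tab
- knob_grip (a point): on the axis of the red knob, at the height to grip it (48 mm above the bench). The grip is an upright bar 30 mm long, 10 mm thick, 33 to 59 mm above the bench; its long direction is this point's x axis. Hidden under the cover until that is off
- knob (a joint): turn of the red knob, rad, clockwise from above positive, 0 to 1.4 (far stop); starts at 0 to 0.25. At 0 the bar points 0.7 rad anticlockwise of the base's x axis, at 1.4 0.7 rad clockwise. Takes about 0.12 N m. The carriage under it moves 20 mm per rad along the base's +x (away from the robot): knob axis at x = -14 mm in the base's frame at 0, +14 mm at the far stop
- mat: black rubber mat with two thin yellow lines, 200 x 130 mm (x, y), 4 mm thick, fixed on the bench; origin at the centre of its underside. A place for the cover
- hammer: hammer with a wooden handle, 260 mm long, lying on the bench: leave alone
- spray: upright yellow spray can with a pale cap, 64 mm diameter, 160 mm high: leave alone
- wire_brush: wire brush with a wooden handle and flat grey head, 200 mm long, lying on the bench: leave alone
There are look-alikes about, which are no part of the job. Leave any turquoise look-alike of the part that bears cover_rib alone. There is more than one size of the mat; the job needs the larger.

How it is judged:
By the outcome, as a careful person would: the job done as asked, in the order asked, and still so for the second after the job is handed in, with the robot touching nothing.
It also fails if it takes over 67 s, if anything falls off the work surface, if the arm or the gripper's body presses on something with over 40 N, if the wrist force passes 120 N, or if a joint passes its speed limit or range.

## Working session

There is one attempt and no reset: what is moved stays moved. The work goes in short steps, each a Python script; the robot and the scene stay as the last script left them, time stands still between calls to the robot, and variables do not carry over. Pictures are saved under pics/ and viewed, at most 10 in all, crops included, and the job is handed in when it is done.

```bash
mkdir -p pics; python3 - <<'E'
from rig import manip
import cv2,numpy as np,pickle
d={}
for n in("top","side","wrist"):
    c=manip.camera(n);d[n]=c
    print(n,c['fx'],c['fy'],c['cx'],c['cy']);print(np.round(c.get('cam_to_world',c.get('mount')),3))
pickle.dump(d,open('c0.pkl','wb'))
a=np.hstack([cv2.resize(d[n]['image'],(400,300)) for n in("side","wrist")])
cv2.imwrite('pics/a.png',a[...,::-1]);cv2.imwrite('pics/top.png',cv2.resize(d['top']['image'],(800,600))[...,::-1])
print(manip.get_ee_rot(),manip.get_position(),manip.get_time())
E
```

```text
top 526.1004803149577 526.1004803149577 275.26050811744364 206.23201324259995
[[-0.028 -0.991  0.13   0.381]
 [-1.     0.027 -0.006  0.   ]
 [ 0.003 -0.13  -0.991  1.427]
 [ 0.     0.     0.     1.   ]]
side 456.83231847389527 456.83231847389527 275.7732277903059 208.89926505367342
[[ 0.852 -0.344  0.395  0.05 ]
 [-0.524 -0.556  0.645 -0.819]
 [-0.002 -0.757 -0.654  0.868]
 [ 0.     0.     0.     1.   ]]
wrist 303.7276369924759 303.7276369924759 284.3021959345186 206.2322322351463
[[-0.    -0.964 -0.264  0.067]
 [ 1.    -0.    -0.     0.   ]
 [ 0.    -0.264  0.964 -0.122]
 [ 0.     0.     0.     1.   ]]
[-5.27965782e-01 -3.09666079e+00  1.88471257e-03] [0.20694855 0.58931822 0.25269749] 0.15
```

View pics/top.png

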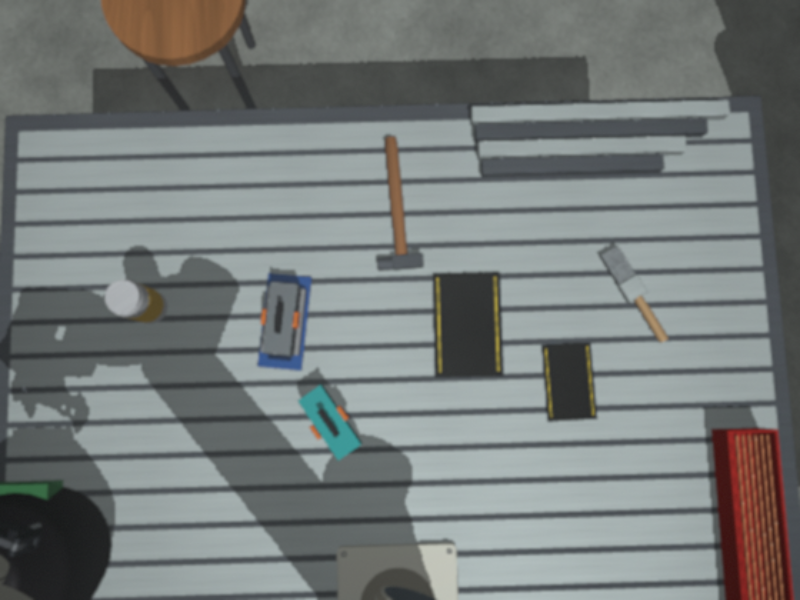

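View pics/a.png

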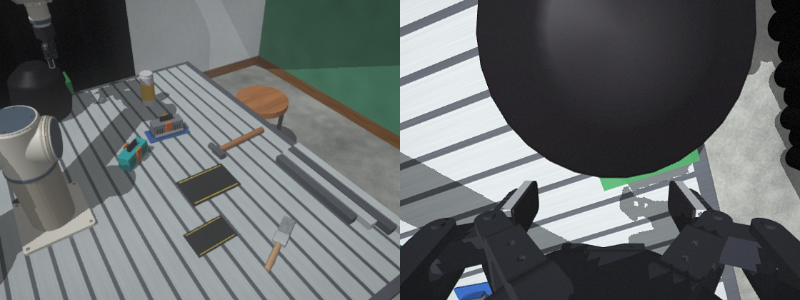

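```bash
cat > h.py <<'E'
import numpy as np,cv2
from scipy.spatial.transform import Rotation as R
def T_of(c,pose=None):
    if pose is None: return c['cam_to_world']
    T=np.eye(4);T[:3,3]=pose[0];T[:3,:3]=R.from_rotvec(pose[1]).as_matrix();return T@c['mount']
def cast(c,uv,z,pose=None):
    T=T_of(c,pose);uv=np.atleast_2d(uv).astype(float)
    d=np.c_[(uv[:,0]-c['cx'])/c['fx'],(uv[:,1]-c['cy'])/c['fy'],np.ones(len(uv))]@T[:3,:3].T
    return T[:3,3]+d*((z-T[2,3])/d[:,2])[:,None]
def hsv(c): return cv2.cvtColor(c['image'],cv2.COLOR_RGB2HSV)
def blobs(m,amin=15):
    cs,_=cv2.findContours(m.astype(np.uint8),cv2.RETR_EXTERNAL,cv2.CHAIN_APPROX_NONE)
    return sorted([x.reshape(-1,2) for x in cs if cv2.contourArea(x)>=amin],key=lambda x:-cv2.contourArea(x))
def masks(c):
    h=hsv(c);H,S,V=[h[...,i].astype(int) for i in range(3)]
    return dict(blue=(H>105)&(H<128)&(S>110)&(V>50),orange=(H>4)&(H<17)&(S>150)&(V>120),black=(V<60)&(S<120),teal=(H>82)&(H<96)&(S>110),red=((H<4)|(H>174))&(S>150)&(V>60))
def rect(P):  # min area rect of world xy points: centre,long,short,yaw of long axis in (-pi/2,pi/2]
    (c,(w,h),a)=cv2.minAreaRect((P[:,:2]*1000).astype(np.float32));a=np.radians(a)
    if w<h:w,h,a=h,w,a+np.pi/2
    a=(a+np.pi/2)%np.pi-np.pi/2
    return np.round([c[0]/1000,c[1]/1000,w/1000,h/1000,a],4)
def down(yaw): # tool z down, tool x along yaw
    return (R.from_euler('z',yaw)*R.from_euler('x',np.pi)).as_rotvec()
E
python3 - <<'E'
import pickle;from h import *
d=pickle.load(open('c0.pkl','rb'));c=d['top'];m=masks(c)
for k,z in(('blue',.006),('orange',.066),('black',.004),('teal',.06)):
    for b in blobs(m[k])[:8]:
        r=rect(cast(c,b,z))
        if 0.2<r[0]<0.9 and abs(r[1])<.45: print(k,b.mean(0).round(),r)
E
```

```text
blue [205. 225.] [ 0.5235  0.1982  0.1752  0.0806 -0.1271]
black [328. 228.] [ 0.5095 -0.1495  0.1935  0.1185 -0.0276]
black [398. 266.] [ 0.3963 -0.3347  0.1385  0.0789  0.0437]
teal [231. 296.] [0.3334 0.1123 0.13   0.0505 0.576 ]
```

```bash
python3 - <<'E'
from rig import manip;from h import *;import pickle
for y in(-.127,-.127+np.pi,-.827,.573,-.827+np.pi,.573+np.pi):
    q=manip.solve_ik([.5235,.198,.2],down(y)); print(round(y,3),None if q is None else np.round(q,2))
q=manip.get_joint_positions()
y=-.127; best=None
for y in(-.127,-.127+np.pi):
    s=manip.solve_ik([.5235,.198,.22],down(y))
    if s is not None and (best is None or abs(s[5])<best[0]): best=(abs(s[5]),y)
p=manip.get_position();
manip.move_to([.5235,.198,.22],down(best[1]))
pose=(manip.get_position(),manip.get_ee_rot());c=manip.camera('wrist');t=manip.camera('top')
pickle.dump((c,pose,t),open('c1.pkl','wb'))
cv2.imwrite('pics/w1.png',c['image'][...,::-1]);print(best,pose,manip.get_time())
m=masks(c)
for k,z in(('blue',.006),('orange',.07),('black',.09)):
    for b in blobs(m[k],40)[:8]: print(k,b.mean(0).round(),rect(cast(c,b,z,pose)))
E
```

```text
-0.127 [ 0.34  0.4   1.82 -0.    0.93  2.04]
3.015 [ 0.34  0.4   1.82  0.    0.93 -1.1 ]
-0.827 None
0.573 [ 0.34  0.4   1.82 -0.    0.93  1.34]
2.315 [ 0.34  0.4   1.82  0.    0.93 -0.4 ]
3.715 [ 0.34  0.4   1.82  0.    0.93 -1.8 ]
(np.float64(1.1034658357801685), 3.0145926535897933) (array([0.52341535, 0.19875302, 0.22010338]), array([1.98146099e-01, 3.13510369e+00, 4.49492626e-04])) 2.0833
blue [285. 135.] [ 0.4789  0.2062  0.0882  0.0836 -0.1211]
blue [253. 238.] [ 0.5806  0.1565  0.0557  0.0116 -0.0762]
blue [319. 238.] [ 0.5898  0.229   0.0528  0.0107 -0.1025]
orange [318. 197.] [ 0.5259  0.2301  0.0313  0.0074 -0.1008]
orange [254. 197.] [ 0.5189  0.1716  0.0323  0.0073 -0.1496]
orange [125.   7.] [0.3539 0.0944 0.0182 0.0074 0.5877]
black [292. 344.] [0.6628 0.1763 0.5946 0.1912 1.4438]
black [ 21. 210.] [ 0.5052 -0.0159  0.16    0.0589 -0.3695]
black [323.  68.] [ 0.4207  0.242   0.0611  0.0081 -1.5698]
black [286. 202.] [ 0.5233  0.2009  0.0594  0.0097 -0.12  ]
black [374. 237.] [0.5627 0.2731 0.0911 0.0079 1.5705]
black [369. 184.] [ 0.5154  0.272   0.062   0.0081 -1.5705]
black [224.  81.] [ 0.4207  0.1654  0.045   0.0082 -1.5695]
black [355. 128.] [0.4681 0.2634 0.0492 0.0082 1.57  ]
```

View pics/w1.png

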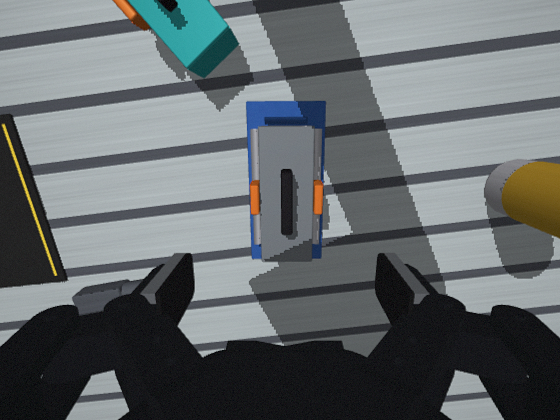

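```bash
python3 - <<'E'
from rig import manip;from h import *;import pickle
C=np.array([.523,.201]);o=down(np.pi-.12)
manip.move_to([*C,.14],o);manip.servo_line([*C,.060],rate=.08)
print(manip.get_position(),manip.get_contact_force().round(1))
manip.command_gripper(.045,f_grip=50);manip.hold(.2)
print('w',manip.get_width(),manip.get_grip_force(),manip.get_contact_force().round(1))
if manip.get_width()<.057:
    manip.servo_line([*C,.085],rate=.05);print(manip.get_contact_force().round(1),manip.get_width())
    manip.servo_line([*C,.2],rate=.15)
t=manip.camera('top');s=manip.camera('side');print(manip.get_contact_force().round(1),manip.get_width(),manip.get_time())
cv2.imwrite('pics/l1.png',np.hstack([x['image'][120:320,y:y+260] for x,y in((t,90),(s,130))])[...,::-1].repeat(1,0))
E
```

```text
[0.52337398 0.2011388  0.06043048] [-0.6  0.1  0.5]
w 0.04958256242330769 48.331979954875436 [-5.1 -5.2 20.1]
[-0.8  0.1 -3.9] 0.049265471230958355
[-0.4 -0.3 -3.4] 0.049889128840221064 5.975
```

View pics/l1.png

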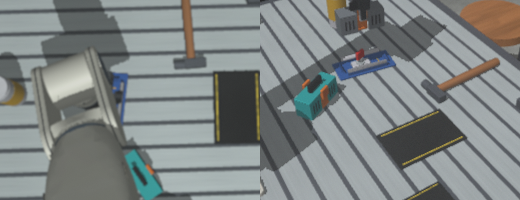

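```bash
python3 - <<'E'
from rig import manip;from h import *;import pickle
M=[.5095,-.1495];o=down(np.pi-.028)
manip.move_to([*M,.2],o);manip.servo_line([*M,.085],rate=.12)
f0=manip.get_contact_force()[2];z=.075
while z>.045:
    manip.servo_line([*M,z],rate=.04);f=manip.get_contact_force()[2]
    if f-f0>3:break
    z-=.002
print('contact',z,f,f0)
manip.command_gripper(.085);manip.hold(.1)
manip.servo_line([*M,.16],rate=.15)
B=[.523,.201]
pose=(manip.get_position(),manip.get_ee_rot());c=manip.camera('wrist')
manip.move_to([*B,.2],down(np.pi-.12))
pose2=(manip.get_position(),manip.get_ee_rot());c2=manip.camera('wrist')
pickle.dump((c,pose,c2,pose2),open('c2.pkl','wb'));print(manip.get_time())
cv2.imwrite('pics/p2.png',np.hstack([cv2.resize(x['image'],(400,300)) for x in(c,c2)])[...,::-1])
for k,z in(('orange',.068),('black',.088)):
    for b in blobs(masks(c)[k],40): 
        r=rect(cast(c,b,z,pose)); 
        if r[2]<.08: print(k,b.mean(0).round(),r)
for k,z in(('red',.059),('blue',.006)):
    for b in blobs(masks(c2)[k],40): print(k,b.mean(0).round(),rect(cast(c2,b,z,pose2)))
E
```

```text
contact 0.05899999999999998 15.153344380528555 -3.4543788837593126
13.6
orange [324. 216.] [ 0.5089 -0.12    0.0338  0.0083 -0.0308]
orange [244. 216.] [ 0.5072 -0.1788  0.0339  0.008  -0.0591]
black [284. 224.] [ 0.5084 -0.1493  0.0594  0.0096 -0.0226]
black [361. 281.] [ 0.5512 -0.0956  0.011   0.0063  1.5422]
black [154. 272.] [ 0.5399 -0.2406  0.0185  0.0034 -0.8253]
black [270. 335.] [ 0.5945 -0.1624  0.0082  0.0044  1.5421]
red [285. 188.] [0.512  0.2021 0.0316 0.0111 0.3696]
blue [285. 181.] [ 0.5236  0.2008  0.1786  0.0837 -0.1207]
```

View pics/p2.png

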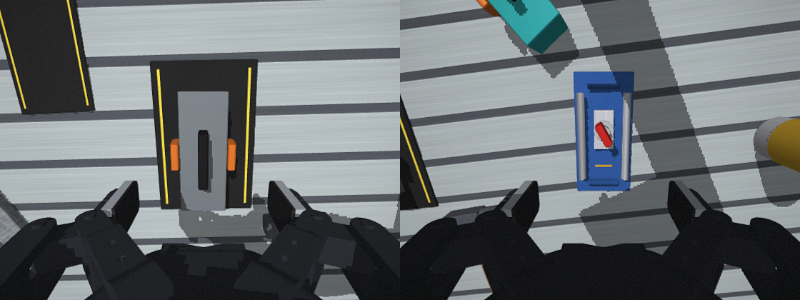

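```bash
python3 - <<'E'
from rig import manip;from h import *;import pickle
B=np.array([.5236,.2008]);yb=-.1207;u=np.array([np.cos(yb),np.sin(yb)])
P=lambda q:B+u*(-.014+.02*q)
Y=lambda q:np.pi+yb+.7-q
q0=.20
manip.command_gripper(.04)
manip.move_to([*P(q0),.12],down(Y(q0)));manip.servo_line([*P(q0),.055],rate=.08)
print(manip.get_contact_force().round(1))
manip.command_gripper(.0,f_grip=40);print('w',manip.get_width(),manip.get_contact_force().round(1),manip.get_torque().round(2))
for q in(.5,.8,1.1,1.4,1.46):
    qq=min(q,1.4)
    manip.servo_line([*P(qq),.055],down(Y(q)),rate=.009 if q<=1.4 else .01)
    print(q,manip.get_contact_force().round(1),manip.get_torque().round(2),manip.get_width(),manip.get_time())
manip.hold(.2);print(manip.get_torque().round(2))
manip.servo_line([*P(1.4),.055],down(Y(1.41)))
manip.command_gripper(.04);manip.servo_line([*P(1.4),.2],rate=.15)
pose2=(manip.get_position(),manip.get_ee_rot());c2=manip.camera('wrist')
cv2.imwrite('pics/k.png',c2['image'][...,::-1])
for k,z in(('red',.059),('blue',.006)):
    for b in blobs(masks(c2)[k],40): 
        r=rect(cast(c2,b,z,pose2));print(k,b.mean(0).round(),r, 'rel',r[4]-yb,(r[:2]-B)@u)
print(manip.get_time())
E
```

```text
[ 0.1 -0.4  0.6]
w 0.009224269180284553 [-0.2 -4.1  7.1] [-0.78 -0.09  0.08]
0.5 [-0.  -5.3  6.5] [-0.97 -0.06  0.11] 0.009175169234850058 16.8083
0.8 [-0.6 -4.5  7.2] [-1.   -0.01  0.12] 0.009587993968782155 17.625
1.1 [-0.1 -5.1  6.6] [-1.08  0.07  0.02] 0.00912659453626632 18.4417
1.4 [-0.2 -4.3  7.4] [-1.    0.12 -0.03] 0.009217506158189703 19.2583
1.46 [ 0.7 -6.2  6.8] [-0.91  0.14  0.94] 0.009528587104554462 19.5083
[-0.92  0.11  0.99]
red [285. 199.] [ 0.536   0.2007  0.0329  0.0089 -0.8262] rel -0.7055 0.012321825680955877
blue [276. 173.] [ 0.524   0.2009  0.1794  0.0841 -0.1246] rel -0.0039000000000000007 0.0003850491232362913
21.525
```

```bash
python3 - <<'E'
from rig import manip;from h import *;import pickle
C=np.array([.5083,-.1494]);yc=-.029
manip.command_gripper(.018)
manip.move_to([*C,.16],down(np.pi+yc));manip.servo_line([*C,.115],rate=.12)
manip.servo_line([*C,.090],rate=.05);print(manip.get_contact_force().round(1),manip.get_position())
manip.command_gripper(.0,f_grip=90);print('w',manip.get_width(),manip.get_contact_force().round(1),manip.get_torque().round(2))
manip.servo_line([*C,.11],rate=.05);print(manip.get_contact_force().round(1),manip.get_torque().round(2))
manip.servo_line([*C,.21],rate=.15)
B=np.array([.5236,.2008]);yb=-.1207
manip.move_to([*B,.21],down(np.pi+yb))
pose=(manip.get_position(),manip.get_ee_rot());c=manip.camera('wrist');s=manip.camera('side')
cv2.imwrite('pics/g.png',np.hstack([cv2.resize(c['image'],(400,300)),cv2.resize(s['image'][100:250,150:350],(400,300))])[...,::-1])
Rm=R.from_rotvec(pose[1]).as_matrix()
print(pose[0].round(4))
for b in blobs(masks(c)['orange'],60):
    P=cast(c,b,pose[0][2]-.018,pose);r=rect(P);print(b.mean(0).round(),r,'tool',((np.array([r[0],r[1],0])-pose[0])@Rm).round(4))
for b in blobs(masks(c)['blue'],60): print('blue',b.mean(0).round(),rect(cast(c,b,.006,pose)))
print(manip.get_width(),manip.get_time())
E
```

```text
[ 0.8 -0.5 -0.6] [ 0.50826256 -0.14943673  0.08982374]
w 0.00789048285103545 [-1.5 -0.6  1.7] [-0.09  0.14  0.02]
[ 0.1  0.1 -2.6] [-0.01  0.   -0.01]
[0.5237 0.1999 0.2097]
[227. 254.] [ 0.5169  0.1722  0.0355  0.0078 -0.1785] tool [ 0.0033 -0.0282  0.2097]
[342. 263.] [ 0.5283  0.2288  0.0264  0.0069 -0.1257] tool [-0.0012  0.0294  0.2096]
[120.   5.] [0.4033 0.1484 0.0068 0.004  0.5826] tool [ 0.1131 -0.0655  0.2098]
blue [285. 115.] [0.4491 0.2099 0.0833 0.0285 1.4491]
0.008007866863641041 27.3917
```

View pics/g.png

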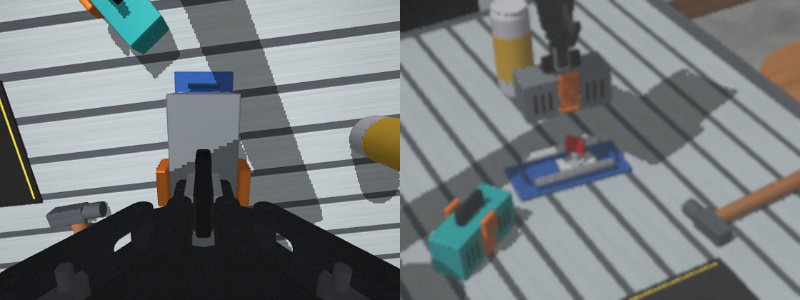

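```bash
python3 - <<'E'
from rig import manip;from h import *
pose=(manip.get_position(),manip.get_ee_rot());c=manip.camera('wrist');Rm=R.from_rotvec(pose[1]).as_matrix()
print(c['image'][124:142,285].tolist());print(c['image'][170,225:240].tolist(),c['image'][170,330:345].tolist())
for uv in([285,128],[285,131],[285,134],[240,133],[330,133]):
    print(uv,((cast(c,uv,pose[0][2]-.026,pose)[0]-pose[0])@Rm).round(4))
B=np.array([.5236,.2008])
manip.servo_line([*B,.15],rate=.1);manip.hold(.2)
pose=(manip.get_position(),manip.get_ee_rot());print(pose[0],R.from_rotvec(pose[1]).as_matrix().round(3).tolist())
E
```

```text
[[30, 54, 94], [34, 58, 100], [31, 54, 96], [33, 58, 101], [42, 73, 130], [71, 96, 149], [90, 92, 94], [95, 100, 104], [120, 126, 131], [129, 134, 142], [129, 135, 141], [133, 139, 145], [132, 137, 143], [130, 135, 142], [135, 140, 145], [134, 139, 147], [133, 139, 145], [131, 136, 143]]
[[189, 199, 202], [194, 203, 204], [190, 200, 201], [193, 202, 203], [195, 203, 205], [191, 201, 204], [193, 203, 206], [195, 204, 208], [184, 194, 195], [106, 110, 115], [124, 132, 136], [134, 141, 147], [131, 137, 145], [133, 140, 148], [131, 136, 143]] [[132, 140, 146], [130, 139, 146], [129, 138, 143], [125, 131, 136], [110, 114, 120], [95, 99, 105], [110, 113, 114], [110, 113, 116], [108, 113, 116], [106, 111, 112], [107, 112, 114], [107, 112, 115], [109, 113, 115], [107, 112, 112], [108, 114, 116]]
[285, 128] [0.0647 0.0007 0.026 ]
[285, 131] [0.0633 0.0007 0.026 ]
[285, 134] [0.062  0.0007 0.026 ]
[240, 133] [ 0.0624 -0.0206  0.026 ]
[330, 133] [0.0624 0.0219 0.026 ]
[0.52407799 0.20097656 0.15076422] [[-0.993, 0.12, 0.001], [0.12, 0.993, 0.0], [-0.001, 0.001, -1.0]]
```

```bash
python3 - <<'E'
from rig import manip;from h import *
B=np.array([.5236,.2008])
manip.servo_line([*B,.122],rate=.08)
z=.118
while z>.084:
    manip.servo_line([*B,z],rate=.03);f=manip.get_contact_force()
    print(round(z,4),manip.get_position().round(4),f.round(1),manip.get_torque().round(2))
    if f[2]>28 or abs(f[:2]).max()>15: break
    z-=.002 if z>.1 else .001
print(manip.get_width(),manip.get_time())
E
```

```text
0.118 [0.5236 0.2008 0.118 ] [ 0.1 -0.3 -2.9] [-0.03  0.04  0.  ]
0.116 [0.5236 0.2008 0.116 ] [ 0.7 -0.2 -3.1] [-0.01 -0.02 -0.  ]
0.114 [0.5235 0.2008 0.1139] [ 0.6 -0.7 -3.3] [0.02 0.02 0.01]
0.112 [0.5235 0.2007 0.1118] [-0.1 -0.5 -2.7] [-0.02  0.01 -0.03]
0.11 [0.5235 0.2008 0.1099] [-0.7 -0.2 -3.6] [0.   0.01 0.02]
0.108 [0.5235 0.2007 0.1078] [ 1.3 -0.1 -3.8] [ 0.02  0.03 -0.03]
0.106 [0.5235 0.2007 0.1059] [ 0.2  0.4 -3.3] [-0.03  0.05  0.04]
0.104 [0.5238 0.2007 0.1041] [ 0.9 -0.3 -1.3] [-0.25 -0.04 -0.04]
0.102 [0.5241 0.201  0.1024] [ 0.4 -1.4  2.7] [-0.24 -0.12 -0.01]
0.1 [0.524  0.201  0.1005] [-0.3 -0.3  5.3] [-0.15  0.04  0.02]
0.099 [0.5239 0.2011 0.0997] [-1.4 -0.2  7.3] [-0.09  0.25  0.02]
0.098 [0.5238 0.2011 0.0987] [-2.3 -0.4  8. ] [-0.1   0.29 -0.04]
0.097 [0.5235 0.2008 0.0968] [ 0.3  0.3 -0.6] [-0.17 -0.03  0.06]
0.096 [0.5235 0.2007 0.0957] [ 0.9 -1.1 -2.1] [-0.04 -0.12 -0.  ]
0.095 [0.5235 0.2007 0.0948] [ 0.7  0.4 -3.1] [-0.09 -0.16  0.  ]
0.094 [0.5235 0.2008 0.0939] [ 1.   0.2 -2.4] [-0.09 -0.12  0.02]
0.093 [0.5232 0.2007 0.0927] [-0.9 -0.5 -3.2] [-0.   -0.02  0.07]
0.092 [0.5234 0.2008 0.0924] [-2.3 -0.8  4.2] [-0.08  0.4  -0.01]
0.091 [0.5234 0.2008 0.0923] [-6.3 -2.  14.8] [-0.31  0.98  0.01]
0.09 [0.5235 0.2008 0.0923] [-9.5 -3.2 24.8] [-0.53  1.56 -0.02]
0.089 [0.5235 0.2008 0.0922] [-12.7  -3.6  35.5] [-0.73  2.06  0.  ]
0.00826148584019563 34.175
```

```bash
python3 - <<'E'
from rig import manip;from h import *
B=np.array([.5236,.2008])
manip.servo_line([*B,.092],rate=.03);manip.command_gripper(.018)
manip.servo_line([*B,.12],rate=.08);manip.servo_line([*B,.22],rate=.15)
pose=(manip.get_position(),manip.get_ee_rot());c=manip.camera('wrist');s=manip.camera('side')
cv2.imwrite('pics/e.png',np.hstack([cv2.resize(c['image'],(400,300)),cv2.resize(s['image'][100:250,150:350],(400,300))])[...,::-1])
for k,z in(('blue',.006),('orange',.07),('black',.09)):
    for b in blobs(masks(c)[k],40)[:8]:
        r=rect(cast(c,b,z,pose))
        if r[2]<.1: print(k,b.mean(0).round(),r)
print(manip.get_time())
E
```

```text
blue [284. 137.] [ 0.4796  0.2061  0.0893  0.0834 -0.1212]
blue [250. 233.] [ 0.5756  0.1539  0.0411  0.0024 -0.15  ]
blue [319. 234.] [ 0.5859  0.2336  0.0399  0.0029 -0.1301]
orange [316. 200.] [ 0.5274  0.2301  0.0312  0.0083 -0.1209]
orange [253. 200.] [ 0.5204  0.1721  0.0314  0.0074 -0.1448]
orange [124.   8.] [0.354  0.0945 0.0181 0.0076 0.5783]
black [322.  69.] [0.4206 0.2429 0.0621 0.0081 1.5704]
black [285. 204.] [ 0.524   0.2017  0.0575  0.0094 -0.1249]
black [372. 238.] [0.5624 0.273  0.0908 0.0076 1.5694]
black [294.   4.] [0.3734 0.2271 0.0627 0.008  1.568 ]
black [368. 185.] [ 0.5152  0.2726  0.0601  0.0078 -1.5706]
black [223.  82.] [0.4206 0.1655 0.0452 0.008  1.5708]
36.1083
```

View pics/e.png

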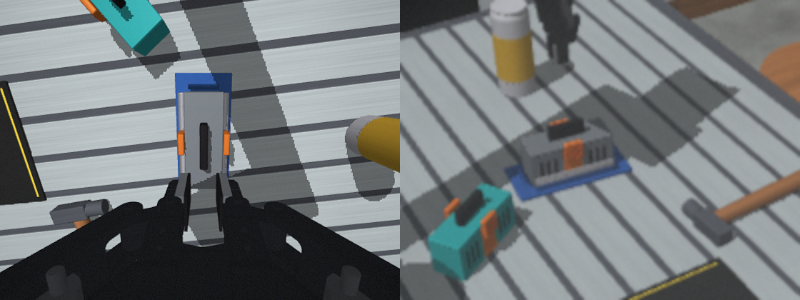

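The cover is seated: the tab span is 58.4 mm, against 58.5 mm at the start, and the rib is level and over the base.

```bash
python3 -c "
from rig import manip
print(manip.sign_off())"
```

```text
the job is handed in; nothing more can be done
None
```

The job is handed in at about 36 s of the 67 s allowed: cover unclipped and set on the large mat, knob turned clockwise to its far stop, and cover pressed back on until it snapped home with both tabs out; no verdict came back.

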